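# Seat the jig's thumbscrew and back it off a quarter turn

## Robot

A 6-joint arm with a two-finger parallel gripper is mounted at the origin on the work surface. World frame = base frame: x ahead of the robot, y to its left, z up, the work surface at z = 0. Lengths are in mm, angles in rad, forces in N, time in s.
With the tool pointing down it reaches from about 400 to 825 mm from the base axis. Payload 7 kg.
Tool frame: the origin (TCP) lies at the very end of the fingers, on their centre line; the grasp point (between the pads) lies 19 mm behind it; z points along the fingers, y is the line along which they close (so a half turn about z gives the same grasp; the last joint's range is limited). The gripper opens to 88 mm and grips with 3 to 60 N. Pads are 19 mm wide; open, the fingers measure 130 mm over their backs; the gripper's body (78 mm by 193 mm) begins 47 mm behind the grasp point.
Start: joints at [1.638, 0.359, 0.012, 0, -1.224, -0.288], TCP at [147.843, 658.588, 226.561] pointing down, gripper open.
Joint ranges: [-3.07, 3.07], [-1.43, 2.12], [-1.02, 1.25], [-3.03, 1.67], [-3.05, -0], [-3.03, 3.03]. Speed limits (rad/s): [2.39, 2.39, 3.01, 3.14, 3.14, 3.14].

## Interface

Orientations are given as a 3x3 rotation matrix whose columns are the frame's x, y, z axes.
In Python, from workcell import ctrl gives the robot as it stands.
- The arm moves only by the tool move_arm, never from a script. Its argument "deltas" is one flat list of numbers, 7 for each row, row after row: the shift along the tool's x, y, z in cm, then the turn, a rotation vector about the tool's x, y, z in degrees, then the opening, from 0 (shut) to 1 (fully open). A call has 1 to 5 rows; each row is the pose to reach, as a shift and turn from the pose commanded when the call began, along the tool's axes at that moment; what a row does not reach only later rows make up. A row lasts 1/8 s, in which the tool goes at most 62.5 mm and 10.7 degrees, less where a joint would pass 70% of its speed; a pose out of reach is approached as far as the arm can. A call with a gripper value outside its range is refused whole. The fingers move at their own pace and stop on an object; "force" is the grip in N (left out, the last holds). Time passes only in rows, so rows that repeat a pose let the fingers close. It gives the time, the measured TCP pose, the force, the opening and the grip force at its end, in the units of the state.
- ctrl.get_state(): the state, without advancing time (a new reading comes with each control period).
- ctrl.grab_frame(name): name is "scene" or "top" or "wrist"; returns a dict with "image" (384x512x3 uint8, red, green, blue), "camera_matrix" (3x3 intrinsics, pixels), "extrinsics" (4x4, takes a point from camera to world coordinates); the wrist camera has in their place "mount" (4x4, takes a point from camera to tool coordinates, whose origin is the TCP and whose axes are the flange's). Camera axes: x right, y up, looking along -z (the intrinsics and any distortion apply to the point x, -y, -z); pixel columns grow to the right and rows downward; lengths in mm; the calibration is good to about 2 mm. The wrist camera is an equidistant fisheye: a pixel r from the principal point sees the ray r / f radians off the axis. A picture is of the moment at which its call begins: read the wrist's pose just before it. There is no depth.
- ctrl.job_done(): hands the job in; it is judged then, once.
The state is a dict: "time_s": time; "joints": joint angles; "dq": joint speeds; "joint_efforts": joint torques, N m; "tool_pos": TCP position; "eef_rot": TCP orientation; "ft_force": force on the tool from outside, world axes, zero at the start; "wrist_torque": the same for the moment, N m; "width": finger opening in mm; "gripper_force": force on a finger pad.
Only numpy, scipy, OpenCV 4.12 (cv2) and the standard library are available. Lean on these libraries where they do the work, as an engineer would, in place of code of your own. Each camera call takes 0.05 s, during which the arm holds its last target. There are 200 camera calls.

## Task

Slide the circuit-board carrier along the test jig's channel until it is fully home against the end stop under the bridge. Then turn the winged thumbscrew on top of the bridge clockwise (seen from above) until it seats, and back it off a quarter turn to give the carrier its running clearance. Finish while still gripping the thumbscrew at that setting, ready for its lock nut to be tightened: do not let go, leave the carrier home and do not disturb the other things on the bench.

Things in the scene. Friction and masses are not known exactly. Their poses are not given: they have to be found in the camera images.
- jig: Test jig, fixed on the bench: aluminium bed 285 x 110 x 12 mm. Origin on the bench surface; its +x runs along the channel from the open near end (bed ends at x = -150 mm) to the end stop, z up. On the bed (top at z = 12 mm) two steel rails, 8 mm high, 12 mm wide, inner faces at y = +-32 mm, x = -150 to +100 mm, make the channel. Thumbscrew's axis: upright at x = +60, y = 0.
- jig_stop (a point): Foot of the end stop's face on the jig's bed, mid-channel, 12 mm above the bench (jig x = +100 mm). The dark steel stop stands 26 mm above the bed.
- jig_bridge (a point): Centre of the top of the dark steel bridge that crosses the channel (jig x = +60 mm), 52 mm above the bench. The bridge measures 36 mm along jig x, 108 mm along jig y; underside at z = 40 mm, with a rubber pad reaching down to 38 mm. The thumbscrew stands upright on this point.
- carrier_mid (a point): Centre (half-way up) of the loose board carrier: black tray with a green board let into its top, 120 mm along jig x, 60 mm along y, 24 mm high, about 0.3 kg. It lies on the bed in the channel, drawn out 50 to 80 mm towards the near end. Fully home, its far end touches the end stop and its centre is at jig x = +40 mm.
- wing (a point): The thumbscrew's flat steel wing, gripped across its flats: 10 mm thick along its own x, 42 mm wide along its own y, 28 mm high the point at its centre on the screw's upright axis, 75 mm above the bench (the wing spans z = 61 to 89 mm), on a 10 mm stem. It turns in place, staying at the same height.
- screw (a joint): Thumbscrew angle, rad: 0 = seated (hard stop, turns no further clockwise); grows as it is loosened, anticlockwise from above. Seated, the wing's width lies along the bridge (wing axes equal the jig's); a quarter turn back is 1.57, its width then along the channel. Starts at 1.9 to 2.9; light friction (0.06 N m), stays where left.
- driver: Bystander: screwdriver, 170 mm long, black handle, lying on the bench beside the jig.
- solder: Bystander: bare metal reel, 48 mm diameter, 41 mm high, standing on the bench beside the jig.
- flux: Bystander: small bottle, 38 mm diameter, 85 mm high.
- tape: Bystander: tape roll lying flat, 90 mm diameter, 22 mm high.
- spray: Bystander: white can, 52 mm diameter, 140 mm high.
- mug: Bystander: white mug, 76 mm diameter, 85 mm high.
- pliers: Bystander: pliers lying on the bench, about 150 mm long, 12 mm high.
Not all that is in view belongs to the job. What is shaped like the part that bears carrier_mid but pink or red is not meant.

How it is judged:
By the outcome, as a careful person would: the job done as asked, in the order asked, and still so for the second after the job is handed in, while the arm keeps its last pose, push and grip.
It also fails if it takes over 70 s, if anything falls off the work surface, if the arm or the gripper's body presses on something with over 40 N, if the wrist force passes 120 N, or if a joint passes its speed limit or range.

## Working session

There is one attempt and no reset: what is moved stays moved. The work goes in short steps, Python scripts to look and compute and a tool call to move; the robot and the scene stay as the last step left them, time stands still between calls to the robot, and variables do not carry over. Pictures are saved under pics/ and viewed, at most 10 in all, crops included, and the job is handed in when it is done.

Besides the shell and the picture viewer there is one more tool, called after "Call:" as name(argument=value, ...) on one line, values as JSON. move_arm: Moves the arm, as the interface text tells. Its arguments: {"type":"object","properties":{"deltas":{"type":"array","items":{"type":"number"}},"force":{"type":"number"}},"required":["deltas"]}

```bash
mkdir -p pics; cat > h.py <<'E'
import numpy as np, cv2
from workcell import ctrl
np.set_printoptions(precision=3,suppress=True)
def snap(n,f):
    d=ctrl.grab_frame(n); cv2.imwrite(f'pics/{f}.png',d['image'][:,:,::-1]); np.savez(f'pics/{f}.npz',**{k:v for k,v in d.items() if v is not None}); return d
def ray(f,u,v,z):
    d=np.load(f'pics/{f}.npz'); K=d['camera_matrix']; E=d['extrinsics']
    r=E[:3,:3]@np.array([(u-K[0,2])/K[0,0],-(v-K[1,2])/K[1,1],-1]); o=E[:3,3]
    return o+r*(z-o[2])/r[2]
def proj(f,p):
    d=np.load(f'pics/{f}.npz'); K=d['camera_matrix']; E=d['extrinsics']
    c=np.linalg.inv(E)@np.append(p,1); return K[0,0]*c[0]/-c[2]+K[0,2], K[1,2]-K[1,1]*c[1]/-c[2]
E
python3 - <<'E'
from h import *
a=snap('top','top1'); b=snap('scene','scene1')
print({k:v for k,v in a.items() if k!='image'}); print({k:v for k,v in b.items() if k!='image'})
s=ctrl.get_state(); print(s)
E
```

```text
{'camera_matrix': array([[438.529,   0.   , 254.891],
       [  0.   , 438.529, 188.817],
       [  0.   ,   0.   ,   1.   ]]), 'extrinsics': array([[  -0.029,    0.993,   -0.118,  385.67 ],
       [  -0.999,   -0.032,   -0.016,  -13.737],
       [  -0.02 ,    0.117,    0.993, 1196.686],
       [   0.   ,    0.   ,    0.   ,    1.   ]])}
{'camera_matrix': array([[445.429,   0.   , 255.005],
       [  0.   , 445.429, 199.302],
       [  0.   ,   0.   ,   1.   ]]), 'extrinsics': array([[   0.799,   -0.412,    0.438, 1193.517],
       [   0.601,    0.564,   -0.566, -867.9  ],
       [  -0.014,    0.716,    0.698, 1140.391],
       [   0.   ,    0.   ,    0.   ,    1.   ]])}
{'time_s': 0.1, 'joints': array([ 1.638,  0.359,  0.011, -0.   , -1.224, -0.288]), 'dq': array([ 0.   , -0.003,  0.002,  0.001,  0.   , -0.001]), 'joint_efforts': array([ -0.001, -58.416,  29.375,   7.016,   0.01 ,  -0.   ]), 'tool_pos': array([147.755, 658.194, 225.72 ]), 'eef_rot': array([[ 0.976, -0.219, -0.   ],
       [-0.219, -0.976, -0.001],
       [ 0.   ,  0.001, -1.   ]]), 'ft_force': array([-0.197, -0.405,  0.129]), 'wrist_torque': array([ 0.023, -0.006, -0.031]), 'gripper_force': 0.0, 'width': 87.50916800417927}
```

```bash
python3 -c "
import cv2
for n in('top1','scene1'):
    i=cv2.imread(f'pics/{n}.png'); cv2.imwrite(f'pics/{n}b.png',cv2.resize(i,(800,600),interpolation=cv2.INTER_CUBIC))"
```

```text
(no output)
```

View pics/top1b.png

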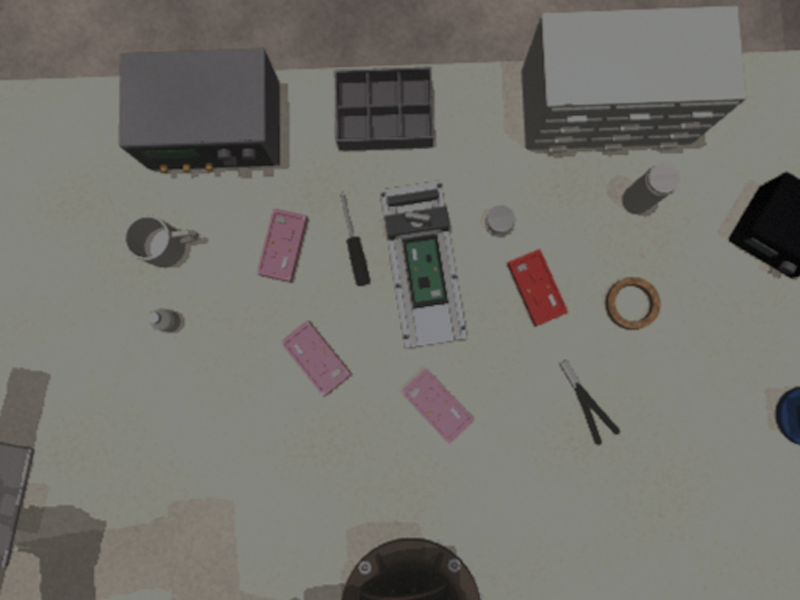

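View pics/scene1b.png

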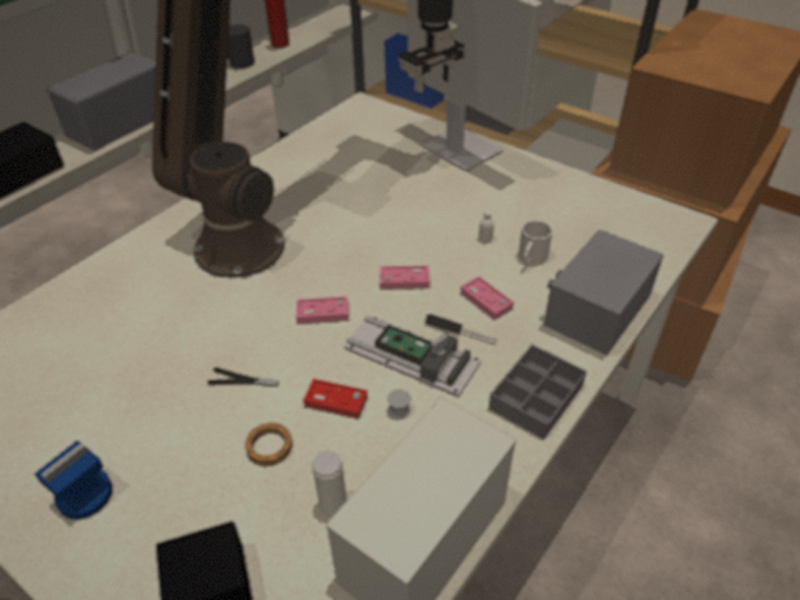

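The top view shows the jig at about (425,262) of 800x600, its near end at the bottom and the stop at the top; the driver is on its left and the reel on its right. Next: an enlarged crop.

```bash
python3 -c "
import cv2
i=cv2.imread('pics/top1.png')[108:228,222:322]; cv2.imwrite('pics/c1.png',cv2.convertScaleAbs(cv2.resize(i,(500,600),interpolation=cv2.INTER_CUBIC),alpha=1.4))"
```

```text
(no output)
```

View pics/c1.png

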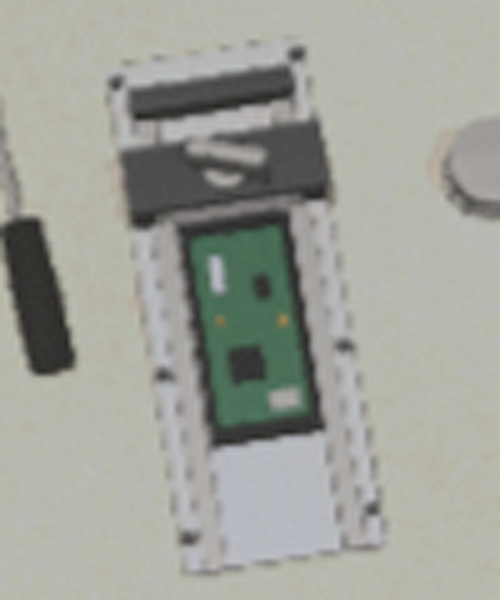

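The crop shows the bed corners at near-left (185,572), near-right (384,545), far-left (108,70) and far-right (302,42). The carrier's near top edge runs (215,442)-(325,425), and the wing's top runs (188,147)-(265,158).

```bash
cat >> h.py <<'E'
def cp(x,y): return (x+.5)/5-.5+222,(y+.5)/5-.5+108
E
python3 - <<'E'
from h import *
J=np.array([[-150,55],[-150,-55],[135,55],[135,-55]],float)
W=np.array([ray('top1',*cp(*p),12)[:2] for p in [(185,572),(384,545),(108,70),(302,42)]])
print(W, np.linalg.norm(W[0]-W[2]),np.linalg.norm(W[0]-W[1]))
a=J-J.mean(0); b=W-W.mean(0)
th=np.arctan2((a[:,0]*b[:,1]-a[:,1]*b[:,0]).sum(),(a*b).sum())
R=np.array([[np.cos(th),-np.sin(th)],[np.sin(th),np.cos(th)]]); t=W.mean(0)-R@J.mean(0)
print('th',th,'t',t,'res',(W-(J@R.T+t)))
toj=lambda p:R.T@(p[:2]-t)
for p in [(215,442),(325,425)]: print('carr near',toj(ray('top1',*cp(*p),36)))
w=[toj(ray('top1',*cp(*p),89)) for p in [(188,147),(265,158)]]; print('wing',w,'mid',(w[0]+w[1])/2)
d=w[1]-w[0]; print('screw',np.arctan2(d[1],d[0])-np.pi/2+np.pi*np.arange(3))
for x in(60,-35,-70,100,40): print(x,R@[x,0]+t)
np.savez('jig.npz',R=R,t=t,th=th)
d=snap('wrist','w0'); print(d['camera_matrix'],d['mount'])
E
```

```text
[[ 435.971   -1.614]
 [ 447.236 -109.283]
 [ 714.954   32.593]
 [ 727.1    -75.388]] 281.0719303353827 108.25711332248322
th 0.11956304885951746 t [588.762 -37.528] res [[ 2.699 -0.801]
 [ 0.843  0.744]
 [-1.283 -0.589]
 [-2.259  0.645]]
carr near [-82.607  27.666]
carr near [-82.429 -31.528]
wing [array([65.381, 19.245]), array([ 53.579, -19.093])] mid [59.48   0.076]
screw [-3.44  -0.299  2.843]
60 [648.333 -30.372]
-35 [554.011 -41.703]
-70 [519.261 -45.878]
100 [688.048 -25.601]
40 [628.476 -32.757]
[[297.319   0.    253.024]
 [  0.    297.319 187.504]
 [  0.      0.      1.   ]] [[  -0.       0.951    0.308   84.419]
 [   1.       0.       0.       0.357]
 [   0.       0.308   -0.951 -158.38 ]
 [   0.       0.       0.       1.   ]]
```

```bash
cat >> h.py <<'E'
from scipy.spatial.transform import Rotation as Ro
jg=np.load('jig.npz')
def j2w(x,y=0): return jg['R']@[x,y]+jg['t']
def Rd(yaw): return np.array([[np.cos(yaw),np.sin(yaw),0],[np.sin(yaw),-np.cos(yaw),0],[0,0,-1.]])
def go(p,yaw):
    s=ctrl.get_state(); R=s['eef_rot']
    print('cm',R.T@(np.array(p)-s['tool_pos'])/10,'deg',np.degrees(Ro.from_matrix(R.T@Rd(yaw)).as_rotvec()),'t',s['time_s'],'q',s['joints'])
E
python3 -c "
from h import *
go([440,380,226],.12);go([*j2w(-115),226],.12)"
```

```text
cm [34.608 20.747  0.015] deg [  0.074   0.006 -19.531] t 0.15 q [ 1.638  0.359  0.011 -0.    -1.224 -0.288]
cm [47.43  62.066  0.069] deg [  0.074   0.006 -19.531] t 0.15 q [ 1.638  0.359  0.011 -0.    -1.224 -0.288]
```

Call:
move_arm(deltas=[5, 3, 0, 0, 0, -4, 0, 10, 6, 0, 0, 0, -8, 0, 15, 9, 0, 0, 0, -12, 0, 20, 12, 0, 0, 0, -16, 0, 25, 15, 0, 0, 0, -19.5, 0], force=20)

```text
time_s: 0.78
tool_pos: [360.0, 455.9, 226.5]
eef_rot: [[0.993, 0.122, -0.0], [0.122, -0.993, -0.0], [-0.0, 0.0, -1.0]]
ft_force: [0.9, 0.1, 0.0]
width: 43.1
gripper_force: 0.0
```

```bash
python3 -c "
from h import *
go([440,380,226],.12);go([*j2w(-115),226],.12)"
```

```text
cm [7.021 8.511 0.052] deg [0.003 0.001 0.113] t 0.775 q [ 1.239  0.205 -0.201 -0.    -1.165  0.454]
cm [ 5.207 51.736  0.054] deg [0.003 0.001 0.113] t 0.775 q [ 1.239  0.205 -0.201 -0.    -1.165  0.454]
```

Call:
move_arm(deltas=[4, 6, 0, 0, 0, 0, 0, 6, 12, 0, 0, 0, 0, 0, 7, 18, 0, 0, 0, 0, 0, 7, 24, 0, 0, 0, 0, 0, 7, 30, 0, 0, 0, 0, 0])

```text
time_s: 1.4
tool_pos: [463.8, 169.0, 226.4]
eef_rot: [[0.993, 0.119, -0.0], [0.119, -0.993, -0.0], [-0.0, 0.0, -1.0]]
ft_force: [0.8, 0.5, 0.1]
width: 0.7
gripper_force: 0.0
```

```bash
python3 -c "
from h import *
go([*j2w(-115),226],.12)"
```

```text
cm [-1.553 21.992  0.047] deg [ 0.005  0.006 -0.025] t 1.4 q [ 0.748  0.057 -0.377  0.    -1.137  0.942]
```

Call:
move_arm(deltas=[-1.5, 6, 0, 0, 0, 0, 0, -1.5, 12, 0, 0, 0, 0, 0, -1.5, 18, 0, 0, 0, 0, 0, -1.5, 22, 0, 0, 0, 0, 0, -1.5, 22, 0, 0, 0, 0, 0])

```text
time_s: 2.02
tool_pos: [474.9, -51.5, 226.3]
eef_rot: [[0.993, 0.115, -0.001], [0.115, -0.993, -0.0], [-0.001, 0.0, -1.0]]
ft_force: [-1.4, 0.6, -0.6]
width: 0.6
gripper_force: 0.0
```

```bash
python3 - <<'E'
from h import *
s=ctrl.get_state(); d=snap('wrist','w1'); print(s['tool_pos']); go([*j2w(-115),24],.12)
cv2.imwrite('pics/w1b.png',cv2.convertScaleAbs(cv2.resize(d['image'][:,:,::-1],(800,600),interpolation=cv2.INTER_CUBIC),alpha=1.3))
# predicted pixels by fisheye
def wp(p):
    M=np.eye(4);M[:3,:3]=s['eef_rot'];M[:3,3]=s['tool_pos'];c=np.linalg.inv(M@d['mount'])@np.append(p,1)
    v=np.array([c[0],-c[1],-c[2]]);th=np.arctan2(np.hypot(v[0],v[1]),v[2]);K=d['camera_matrix'];n=np.hypot(v[0],v[1])
    return (np.array([K[0,2],K[1,2]])+K[0,0]*th*v[:2]/n)
for n,x,y,z in [('bedNL',-150,55,12),('bedNR',-150,-55,12),('carNL',-82.5,30,36),('carNR',-82.5,-30,36),('wing',60,0,89),('brL',42,54,52),('brR',42,-54,52)]:
    print(n,(wp([*j2w(x,y),z])+.5)*1.5625-.5)
E
```

```text
[474.866 -51.5   226.313]
cm [-0.035  0.09  20.232] deg [-0.004  0.027 -0.195] t 2.075 q [ 0.308  0.029 -0.407 -0.    -1.135  1.38 ]
bedNL [330.213 292.048]
bedNR [459.932 291.515]
carNL [354.98  216.778]
carNR [434.219 216.42 ]
wing [393.37    9.652]
brL [317.209  50.464]
brR [470.343  49.635]
```

View pics/w1b.png

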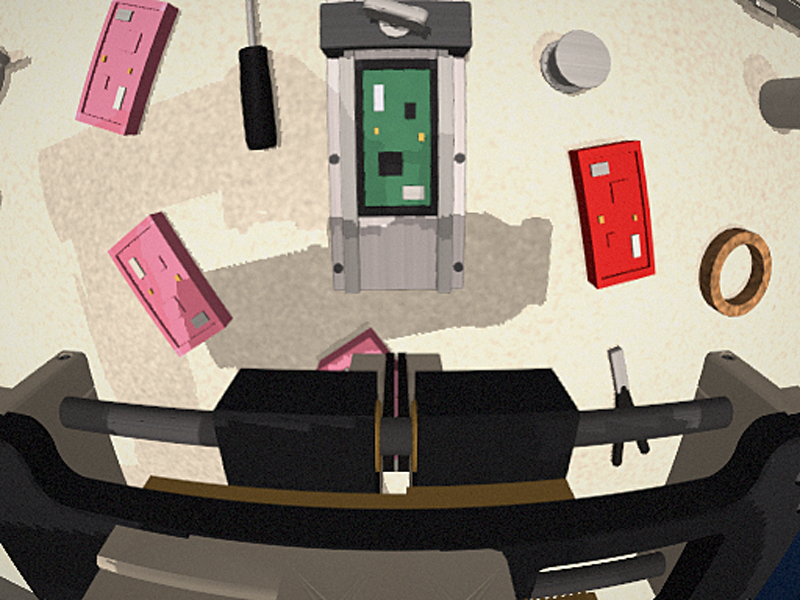

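The wrist view shows the carrier's near edge at (357..439,214), the bed's near corners at (331,292) and (465,290), and the bridge at (320..473,50). This agrees with the estimate to within about 2 mm, with the jig slightly further to the right. I'll descend behind the carrier.

Call:
move_arm(deltas=[0, 0.15, 5, 0, 0, 0, 0, 0, 0.15, 10, 0, 0, 0, 0, 0, 0.15, 15, 0, 0, 0, 0, 0, 0.15, 20, 0, 0, 0, 0, 0, 0.15, 20, 0, 0, 0, 0])

```text
time_s: 2.7
tool_pos: [472.5, -50.5, 23.8]
eef_rot: [[0.993, 0.12, -0.008], [0.12, -0.993, -0.002], [-0.008, 0.001, -1.0]]
ft_force: [-1.0, -1.7, 0.5]
width: 0.3
gripper_force: 0.0
```

```bash
python3 -c "
from h import *
go([*j2w(-30,-1.5),24],.12)"
```

```text
cm [ 8.694  0.255 -0.084] deg [0.063 0.441 0.023] t 2.7 q [ 0.309  0.279 -0.664 -0.001 -0.635  1.383]
```

Call:
move_arm(deltas=[1.5, 0.2, 0, 0, 0, 0, 0, 2.5, 0.2, 0, 0, 0, 0, 0, 3.5, 0.2, 0, 0, 0, 0, 0, 4.5, 0.2, 0, 0, 0, 0, 0, 5.5, 0.2, 0, 0, 0, 0, 0])

```text
time_s: 3.32
tool_pos: [530.7, -46.1, 26.9]
eef_rot: [[0.993, 0.119, 0.0], [0.119, -0.993, 0.0], [0.0, -0.0, -1.0]]
ft_force: [-3.8, -0.6, 2.5]
width: 0.3
gripper_force: 1.8
```

Call:
move_arm(deltas=[0.6, 0, 0, 0, 0, 0, 0, 1.2, 0, 0, 0, 0, 0, 0, 1.7, 0, 0, 0, 0, 0, 0, 2.1, 0, 0, 0, 0, 0, 0, 2.1, 0, 0, 0, 0, 0, 0])

```text
time_s: 3.95
tool_pos: [552.0, -43.4, 26.6]
eef_rot: [[0.993, 0.12, 0.001], [0.12, -0.993, 0.0], [0.001, -0.0, -1.0]]
ft_force: [0.2, 0.4, 0.1]
width: 0.3
gripper_force: 0.0
```

```bash
python3 -c "
from h import *
go([*j2w(-30,-1.5),24],.12)
s=ctrl.get_state(); d=snap('wrist','w2');print(jg['R'].T@(s['tool_pos'][:2]-jg['t']),s['ft_force'])
cv2.imwrite('pics/w2b.png',cv2.convertScaleAbs(cv2.resize(d['image'][:,:,::-1],(800,600),interpolation=cv2.INTER_CUBIC),alpha=1.3))"
```

```text
cm [0.718 0.009 0.261] deg [-0.003 -0.078 -0.011] t 3.95 q [ 0.275  0.374 -0.496  0.    -0.7    1.415]
[-37.182  -1.407] [0.213 0.366 0.101]
```

View pics/w2b.png

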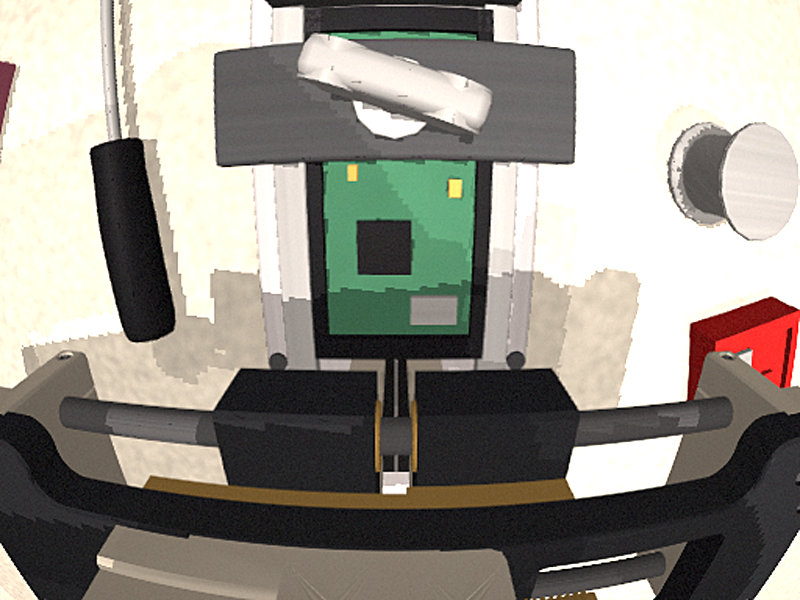

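The carrier's far edge at y≈28 is still short of the stop at y≈5; the jig midline, bridge centre x≈396, lines up with the fingers at x≈397. I'll push on slowly.

Call:
move_arm(deltas=[0.3, 0, 0, 0, 0, 0, 0, 0.6, 0, 0, 0, 0, 0, 0, 0.8, 0, 0, 0, 0, 0, 0, 1.0, 0, 0, 0, 0, 0, 0, 1.0, 0, 0, 0, 0, 0, 0])

```text
time_s: 4.62
tool_pos: [559.3, -42.7, 26.3]
eef_rot: [[0.993, 0.119, -0.003], [0.119, -0.993, -0.0], [-0.003, 0.0, -1.0]]
ft_force: [-6.9, 0.3, 5.7]
width: 0.6
gripper_force: 3.7
```

```bash
python3 -c "
from h import *
s=ctrl.get_state();print(jg['R'].T@(s['tool_pos'][:2]-jg['t']),s['ft_force'])"
```

```text
[-29.866  -1.658] [-6.919  0.326  5.671]
```

Call:
move_arm(deltas=[0.15, 0, 0, 0, 0, 0, 0, 0.3, 0, 0, 0, 0, 0, 0, 0.45, 0, 0, 0, 0, 0, 0, 0.45, 0, 0, 0, 0, 0, 0])

```text
time_s: 5.12
tool_pos: [559.4, -43.0, 25.7]
eef_rot: [[0.993, 0.118, -0.011], [0.118, -0.993, -0.002], [-0.011, 0.0, -1.0]]
ft_force: [-19.5, 1.3, 15.8]
width: 0.4
gripper_force: 9.6
```

```bash
python3 -c "
from h import *
s=ctrl.get_state();print(jg['R'].T@(s['tool_pos'][:2]-jg['t']),s['ft_force'])
d=snap('wrist','w3')
cv2.imwrite('pics/w3b.png',cv2.convertScaleAbs(cv2.resize(d['image'][0:60,150:360,::-1],(800,229),interpolation=cv2.INTER_CUBIC),alpha=1.3))"
```

```text
[-29.771  -1.893] [-19.482   1.279  15.789]
```

View pics/w3b.png

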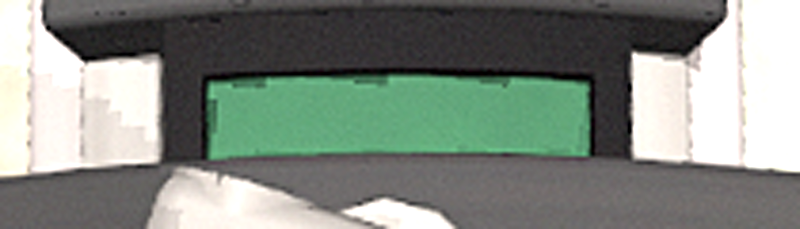

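The carrier is tight against the stop with no gap, and the force builds without motion. I'll back off, lift, and measure the wing from the earlier wrist picture.

Call:
move_arm(deltas=[-1.5, 0, 0, 0, 0, 0, 0, -3, 0, 0, 0, 0, 0, 0, -3, 0, -5, 0, 0, 0, 1, -3, 0, -10, 0, 0, 0, 1, -3, 0, -14, 0, 0, 0, 1])

```text
time_s: 5.8
tool_pos: [536.1, -45.3, 168.9]
eef_rot: [[0.993, 0.12, 0.003], [0.12, -0.993, 0.001], [0.003, -0.0, -1.0]]
ft_force: [0.6, 0.8, -0.2]
width: 25.1
gripper_force: 0.0
```

```bash
cat >> h.py <<'E'
def wray(f,T,R,u,v,z):
    d=np.load(f'pics/{f}.npz');K=d['camera_matrix'];x=np.array([u-K[0,2],v-K[1,2]]);r=np.hypot(*x);a=r/K[0,0]
    c=np.array([*(np.sin(a)*x/r),np.cos(a)])*[1,-1,-1]
    M=np.eye(4);M[:3,:3]=R;M[:3,3]=T;M=M@d['mount'];w=M[:3,:3]@c
    return M[:3,3]+w*(z-M[2,3])/w[2]
E
python3 - <<'E'
from h import *
T=np.array([552,-43.4,26.6]);R=Rd(.12)
p=[wray('w2',T,R,x/1.5625,y/1.5625,89)[:2] for x,y in [(310,57),(485,105)]]
b=[wray('w2',T,R,x/1.5625,y/1.5625,52)[:2] for x,y in [(217,165),(576,162)]]
toj=lambda q:jg['R'].T@(q-jg['t'])
print([toj(q) for q in p+b]); d=toj(p[1])-toj(p[0]); print(np.arctan2(*d[::-1])+np.pi*1.5-np.pi, np.linalg.norm(d),toj((p[0]+p[1])/2))
yaw=1.39; s=ctrl.get_state(); print(s['joints'],s['width'])
go([*j2w(60,-1.5),180],yaw)
E
```

```text
[array([66.56 , 15.552]), array([ 56.355, -20.16 ]), array([43.941, 51.11 ]), array([ 44.895, -55.478])]
-0.2783605140567733 37.141714065055304 [61.458 -2.304]
[ 0.28   0.179 -0.375  0.    -1.014  1.41 ] 25.12002671177758
cm [11.322  0.01  -1.071] deg [  0.102  -0.158 -72.775] t 5.8 q [ 0.28   0.179 -0.375  0.    -1.014  1.41 ]
```

Call:
move_arm(deltas=[2, 0, -1, 0, 0, -10, 1, 4, 0, -1, 0, 0, -20, 1, 6, 0, -1, 0, 0, -30, 1, 8, 0, -1, 0, 0, -40, 1, 10, 0, -1, 0, 0, -50, 1])

```text
time_s: 6.42
tool_pos: [635.7, -33.3, 176.7]
eef_rot: [[0.542, 0.84, 0.001], [0.84, -0.542, 0.0], [0.001, 0.001, -1.0]]
ft_force: [-0.1, -0.4, -0.5]
width: 75.1
gripper_force: 0.0
```

```bash
python3 -c "
from h import *
go([*j2w(60.5,-1.5),180],1.404)"
```

```text
cm [ 0.846  1.039 -0.329] deg [  0.065  -0.044 -23.256] t 6.425 q [ 0.254  0.33  -0.148  0.    -1.091  2.315]
```

Call:
move_arm(deltas=[0.8, 1, -0.3, 0, 0, -10, 1, 0.8, 1, -0.3, 0, 0, -20, 1, 0.8, 1, -0.3, 0, 0, -23.3, 1, 0.8, 1, -0.3, 0, 0, -23.3, 1])

```text
time_s: 6.92
tool_pos: [647.7, -32.2, 179.6]
eef_rot: [[0.172, 0.985, 0.001], [0.985, -0.172, 0.0], [0.0, 0.001, -1.0]]
ft_force: [-0.1, -0.1, -0.2]
width: 87.7
gripper_force: 0.0
```

```bash
python3 -c "
from h import *
s=ctrl.get_state(); d=snap('wrist','w4'); np.savez('s4.npz',T=s['tool_pos'],R=s['eef_rot']); s and print(s['joints'])
cv2.imwrite('pics/w4b.png',cv2.convertScaleAbs(cv2.resize(d['image'][110:350,90:410,::-1],(800,600),interpolation=cv2.INTER_CUBIC),alpha=1.3))
go([*j2w(60.5,-1.5),59],1.404)"
```

```text
[ 0.251  0.347 -0.116  0.    -1.107  2.719]
cm [ 0.058  0.115 12.064] deg [ 0.036 -0.016 -0.373] t 6.975 q [ 0.251  0.347 -0.116  0.    -1.107  2.718]
```

View pics/w4b.png

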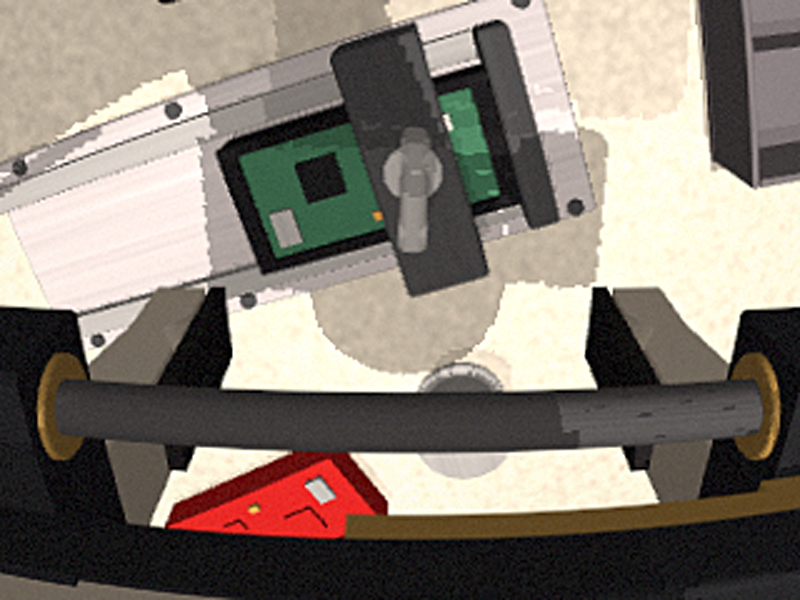

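The wing's top runs from about (416,132) to (412,248) in the crop, almost parallel to the tool's x, between the open fingers at x 225 and 595.

```bash
python3 -c "
from h import *
q=np.load('s4.npz')
p=[wray('w4',q['T'],q['R'],(x+.5)/2.5-.5+90,(y+.5)/2.5-.5+110,89) for x,y in [(416,132),(412,248)]]
for a in p+[(p[0]+p[1])/2]: print(a,q['R'].T@(a-q['T']), jg['R'].T@(a[:2]-jg['t']))"
```

```text
[655.162  -7.414  89.   ] [25.647  3.    90.567] [69.519 21.979]
[646.502 -49.413  89.   ] [-17.215   1.671  90.553] [ 55.91  -18.687]
[650.832 -28.414  89.   ] [ 4.216  2.335 90.56 ] [62.714  1.646]
```

```bash
python3 -c "
from h import *
go([*j2w(61.3,0),59],1.404)"
```

```text
cm [ 0.225  0.149 12.064] deg [ 0.036 -0.016 -0.373] t 6.975 q [ 0.251  0.347 -0.116  0.    -1.107  2.718]
```

Call:
move_arm(deltas=[0.2, 0.15, 3, 0, 0, 0.5, 1, 0.2, 0.15, 6, 0, 0, 0.5, 1, 0.2, 0.15, 9, 0, 0, 0.5, 1, 0.2, 0.15, 12, 0, 0, 0.5, 1, 0.2, 0.15, 12, 0, 0, 0.5, 1])

```text
time_s: 7.6
tool_pos: [647.7, -30.9, 57.3]
eef_rot: [[0.181, 0.983, -0.004], [0.983, -0.181, -0.001], [-0.002, -0.004, -1.0]]
ft_force: [0.1, 0.5, 1.0]
width: 87.6
gripper_force: 0.0
```

Call:
move_arm(deltas=[0, 0, 0, 0, 0, 0, 0.3, 0, 0, 0, 0, 0, 0, 0.2, 0, 0, 0, 0, 0, 0, 0.1, 0, 0, 0, 0, 0, 0, 0, 0, 0, 0, 0, 0, 0, 0], force=15)

```text
time_s: 8.22
tool_pos: [649.6, -30.6, 59.8]
eef_rot: [[0.18, 0.984, 0.0], [0.984, -0.18, 0.0], [0.0, 0.0, -1.0]]
ft_force: [0.9, -0.2, 0.5]
width: 43.0
gripper_force: 0.0
```

Call:
move_arm(deltas=[0, 0, 0, 0, 0, 0, 0, 0, 0, 0, 0, 0, 0, 0, 0, 0, 0, 0, 0, 0, 0, 0, 0, 0, 0, 0, 0, 0, 0, 0, 0, 0, 0, 0, 0], force=20)

```text
time_s: 8.85
tool_pos: [649.9, -30.6, 59.6]
eef_rot: [[0.18, 0.984, 0.001], [0.984, -0.18, -0.0], [0.0, 0.001, -1.0]]
ft_force: [3.3, -1.5, -1.3]
width: 9.8
gripper_force: 20.0
```

```bash
python3 -c "
from h import *
s=ctrl.get_state(); print(s); print(jg['R'].T@(s['tool_pos'][:2]-jg['t']),s['eef_rot'].T@s['ft_force'])"
```

```text
{'time_s': 8.85, 'joints': array([ 0.252,  0.462, -0.242,  0.   , -0.867,  2.709]), 'dq': array([-0.001, -0.001, -0.   , -0.001,  0.   , -0.001]), 'joint_efforts': array([  0.66 , -61.515,  23.016,   5.044,  -0.823,  -0.038]), 'tool_pos': array([649.933, -30.596,  59.574]), 'eef_rot': array([[ 0.18 ,  0.984,  0.001],
       [ 0.984, -0.18 , -0.   ],
       [ 0.   ,  0.001, -1.   ]]), 'ft_force': array([ 3.307, -1.471, -1.326]), 'wrist_torque': array([-0.502, -1.057,  0.04 ]), 'gripper_force': 19.97694332851097, 'width': 9.832494873515413}
[61.562 -0.414] [-0.854  3.517  1.328]
```

Call:
move_arm(deltas=[0, 0.03, 0, 0, 0, 8, 0, 0, 0.03, 0, 0, 0, 16, 0, 0, 0.03, 0, 0, 0, 24, 0, 0, 0.03, 0, 0, 0, 32, 0, 0, 0.03, 0, 0, 0, 40, 0])

```text
time_s: 9.48
tool_pos: [650.3, -30.8, 59.6]
eef_rot: [[0.773, 0.635, 0.001], [0.635, -0.773, -0.0], [0.0, 0.001, -1.0]]
ft_force: [3.3, -2.5, -2.3]
width: 9.8
gripper_force: 20.0
```

```bash
cat >> h.py <<'E'
def st():
    s=ctrl.get_state(); R=s['eef_rot']; y=np.arctan2(R[1,0],R[0,0])
    print('yaw',y,'screw~',y-jg['th'],'jig',jg['R'].T@(s['tool_pos'][:2]-jg['t']),'z',s['tool_pos'][2],'Ftool',R.T@s['ft_force'],'Mtool',R.T@s['wrist_torque'],'j6',s['joints'][5],'w',s['width'],s['gripper_force'])
E
python3 -c "
from h import *
st()"
```

```text
yaw 0.6875862025838433 screw~ 0.5680231537243259 jig [61.899 -0.709] z 59.552932375563714 Ftool [0.934 4.045 2.257] Mtool [-1.529  0.392 -0.025] j6 2.0061081428451 w 9.821992662875223 19.982079814653844
```

Call:
move_arm(deltas=[0, 0.04, 0, 0, 0, 9, 0, 0, 0.04, 0, 0, 0, 18, 0, 0, 0.04, 0, 0, 0, 27, 0, 0, 0.04, 0, 0, 0, 36, 0, 0, 0.04, 0, 0, 0, 45, 0])

```text
time_s: 10.1
tool_pos: [650.4, -31.3, 59.5]
eef_rot: [[0.995, -0.098, 0.0], [-0.098, -0.995, -0.0], [0.001, 0.0, -1.0]]
ft_force: [2.7, -2.4, -2.7]
width: 10.1
gripper_force: 20.0
```

```bash
python3 -c "
from h import *
st()"
```

```text
yaw -0.09846682445458022 screw~ -0.21802987331409768 jig [61.966 -1.196] z 59.546649993323754 Ftool [2.942 2.16  2.678] Mtool [-0.997  1.3   -0.072] j6 1.2207108094674852 w 10.052973753040114 19.981598489102907
```

Call:
move_arm(deltas=[0.03, 0.02, 0, 0, 0, 9, 0, 0.03, 0.02, 0, 0, 0, 18, 0, 0.03, 0.02, 0, 0, 0, 27, 0, 0.03, 0.02, 0, 0, 0, 36, 0, 0.03, 0.02, 0, 0, 0, 45, 0])

```text
time_s: 10.72
tool_pos: [650.2, -31.8, 59.5]
eef_rot: [[0.634, -0.773, -0.0], [-0.773, -0.634, -0.001], [0.0, 0.001, -1.0]]
ft_force: [1.1, -3.4, -0.9]
width: 9.6
gripper_force: 20.0
```

Call:
move_arm(deltas=[0, 0, 0, 0, 0, 6, 0, 0, 0, 0, 0, 0, 12, 0, 0, 0, 0, 0, 0, 17, 0, 0, 0, 0, 0, 0, 22, 0, 0, 0, 0, 0, 0, 25, 0])

```text
time_s: 11.35
tool_pos: [650.0, -31.9, 59.6]
eef_rot: [[0.251, -0.968, -0.001], [-0.968, -0.251, -0.001], [0.001, 0.001, -1.0]]
ft_force: [1.4, -3.4, -0.5]
width: 10.1
gripper_force: 20.0
```

```bash
python3 -c "
from h import *
st()"
```

```text
yaw -1.3174784356641471 screw~ -1.4370414845236645 jig [61.469 -1.697] z 59.56608890467802 Ftool [ 3.603 -0.503  0.462] Mtool [-0.057  1.277 -0.045] j6 0.0023627735113331597 w 10.099638941282297 19.98269337345846
```

Screw is at about 0.13 rad; I'll turn slowly onto the stop.

Call:
move_arm(deltas=[0, 0, 0, 0, 0, 2, 0, 0, 0, 0, 0, 0, 4, 0, 0, 0, 0, 0, 0, 6, 0, 0, 0, 0, 0, 0, 8, 0, 0, 0, 0, 0, 0, 8, 0])

```text
time_s: 11.98
tool_pos: [649.9, -31.8, 59.5]
eef_rot: [[0.116, -0.993, -0.001], [-0.993, -0.116, -0.001], [0.001, 0.001, -1.0]]
ft_force: [-0.4, -4.4, 0.7]
width: 9.9
gripper_force: 20.1
```

```bash
python3 -c "
from h import *
st()"
```

```text
yaw -1.455007583490117 screw~ -1.5745706323496345 jig [61.367 -1.637] z 59.534736799518505 Ftool [ 4.305  0.92  -0.654] Mtool [-0.169  1.836 -0.409] j6 -0.13538182563863796 w 9.903362772508327 20.12198304233607
```

Call:
move_arm(deltas=[0, 0, 0, 0, 0, 0, 0, 0, 0, 0, 0, 0, 1, 0, 0, 0, 0, 0, 0, 2, 0, 0, 0, 0, 0, 0, 3, 0, 0, 0, 0, 0, 0, 3, 0], force=40)

```text
time_s: 12.6
tool_pos: [649.9, -31.8, 59.5]
eef_rot: [[0.065, -0.998, -0.001], [-0.998, -0.065, -0.001], [0.001, 0.001, -1.0]]
ft_force: [-1.0, -5.3, 0.0]
width: 10.2
gripper_force: 42.0
```

```bash
python3 -c "
from h import *
st()"
```

```text
yaw -1.5059055824492091 screw~ -1.6254686313087265 jig [61.345 -1.637] z 59.53193511254097 Ftool [ 5.215  1.324 -0.007] Mtool [-0.172  1.905 -0.965] j6 -0.1867230900534316 w 10.22288729153178 41.978811821009
```

Firm seat: 0.97 N m with hardly any further turn, at the expected angle. Now I'll back off a quarter turn.

Call:
move_arm(deltas=[0, 0, 0, 0, 0, -6, 0, 0, 0, 0, 0, 0, -15, 0, 0, 0, 0, 0, 0, -24, 0, 0, 0, 0, 0, 0, -33, 0, 0, 0, 0, 0, 0, -42, 0])

```text
time_s: 13.22
tool_pos: [650.2, -31.7, 59.6]
eef_rot: [[0.718, -0.696, -0.0], [-0.696, -0.718, -0.0], [0.0, 0.001, -1.0]]
ft_force: [1.4, -5.4, -1.1]
width: 9.7
gripper_force: 40.0
```

Call:
move_arm(deltas=[0, 0, 0, 0, 0, -9, 0, 0, 0, 0, 0, 0, -18, 0, 0, 0, 0, 0, 0, -27, 0, 0, 0, 0, 0, 0, -36, 0, 0, 0, 0, 0, 0, -42, 0])

```text
time_s: 13.85
tool_pos: [650.4, -31.3, 59.5]
eef_rot: [[0.999, -0.037, 0.0], [-0.037, -0.999, -0.0], [0.0, 0.0, -1.0]]
ft_force: [1.4, -3.2, -1.2]
width: 9.9
gripper_force: 40.0
```

```bash
python3 -c "
from h import *
st();s=ctrl.get_state();go(s['tool_pos'],.125)"
```

```text
yaw -0.03721450942846888 screw~ -0.15677755828798634 jig [61.943 -1.144] z 59.52602616576068 Ftool [1.499 3.139 1.164] Mtool [-1.196  0.529  0.108] j6 1.2825085948286454 w 9.922295057077145 39.98211108148098
cm [0. 0. 0.] deg [ 0.005 -0.003 -9.294] t 13.85 q [ 0.251  0.463 -0.24   0.    -0.868  1.283]
```

Call:
move_arm(deltas=[0, 0, 0, 0, 0, -4, 0, 0, 0, 0, 0, 0, -8, 0, 0, 0, 0, 0, 0, -9.2, 0, 0, 0, 0, 0, 0, -9.2, 0, 0, 0, 0, 0, 0, -9.2, 0])

```text
time_s: 14.48
tool_pos: [650.4, -31.2, 59.6]
eef_rot: [[0.993, 0.118, 0.0], [0.118, -0.993, -0.0], [0.0, 0.0, -1.0]]
ft_force: [1.5, -3.3, -0.5]
width: 10.1
gripper_force: 40.0
```

```bash
python3 -c "
from h import *
st(); d=snap('wrist','w5'); t=snap('top','top5')
a=cv2.resize(d['image'][:,:,::-1],(400,300),interpolation=cv2.INTER_AREA)
a=cv2.resize(d['image'][60:260,150:350,::-1],(400,600),interpolation=cv2.INTER_CUBIC) if 0 else cv2.resize(d['image'][0:384,60:448,::-1],(400,396),interpolation=cv2.INTER_AREA)
b=cv2.resize(t['image'][95:215,222:302,::-1],(400,600),interpolation=cv2.INTER_CUBIC)
c=np.zeros((600,800,3),np.uint8);c[:396,:400]=a;c[:,400:]=b
cv2.imwrite('pics/m5.png',cv2.convertScaleAbs(c,alpha=1.3))"
```

```text
yaw 0.11869207351106595 screw~ -0.0008709753484515137 jig [61.975 -1.058] z 59.5679447991244 Ftool [1.122 3.486 0.489] Mtool [-1.314  0.546 -0.02 ] j6 1.4382775003017365 w 10.059776659177887 39.99349959427491
```

View pics/m5.png

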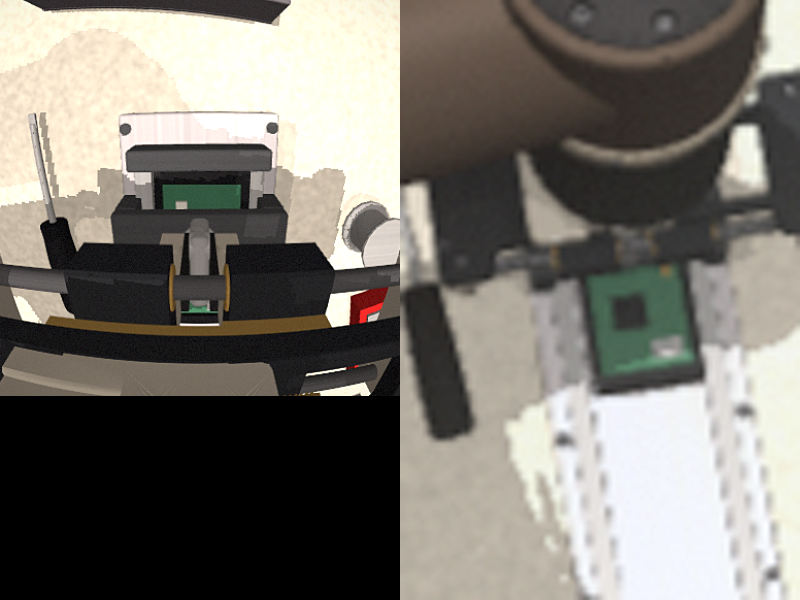

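The wing stands along the channel between the pads, at about (200,250) in the left panel. The carrier is still against the stop at (213,180), and the driver and reel haven't moved. Handing in.

```bash
python3 -c "
from h import *
print(ctrl.job_done())"
```

```text
the job is handed in; nothing more can be done
None
```

The carrier is home against the end stop; the thumbscrew was seated, then backed off a quarter turn, and is still gripped there. The job was handed in at about 14.5 s; I saw no verdict.

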